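# Drawer check: point out the inductor, log it, shut the drawer

### The job

End-of-class parts check: use the fingertips to point at the copper toroid inductor in the half-open drawer, holding them about 2 cm above its middle, from straight above and without touching it, for at least two seconds. Then press the green button all the way down to log it as returned, and after that gently push the drawer fully shut from its front, ending clear of everything. Do not touch, lift or disturb the parts in the drawer, do not press the red button, and leave the other things on the bench where they are.

Things in the scene. Friction and masses are not known exactly. Their poses are not given: they have to be found in the camera images.
- toroid: the copper toroid inductor: ring of copper winding on a black core, 40 mm outside diameter, 16 mm high, lying flat; origin at the middle of its underside, z up. Loose in the drawer, lying flat and upright; may be in any of the five places.
- fuse_carrier: white porcelain fuse carrier, 40 x 24 mm, 26 mm high; origin at the middle of its underside. Not to be touched. Loose in the drawer, lying flat and upright; may be in any of the five places.
- encoder: black rotary encoder, 28 x 28 mm, upright knurled shaft, 30 mm high in all; origin at the middle of its underside. Not to be touched. Loose in the drawer, lying flat and upright; may be in any of the five places.
- probe_a: one of two alike grey plastic probe tips, 60 mm long (x along it), flange 16 mm wide and 11 mm high; origin on its underside at mid-length. Not to be touched. Loose in the drawer, lying flat and upright; may be in any of the five places.
- probe_b: the other grey plastic probe tip, same sizes. Not to be touched. Loose in the drawer, lying flat and upright; may be in any of the five places.
- drawer (a joint): opening of the steel drawer in m: 0 fully shut, 0.16 fully out; it starts about 0.125 to 0.145 open. It slides level with some 2 N of friction and light damping, has no spring or latch, and stops dead at 0.
- drawer_lip (a point): middle of the outer edge of the 300 mm wide, 10 mm thick aluminium lip along the top of the blue drawer front, 45 mm above the bench; it stands 12 mm out from the front panel. x points the way the drawer shuts (away from the robot), y along the front, z up; it moves with the drawer. The front panel, 420 mm wide, is the drawer's highest part, 50 mm above the bench.
- unit: low steel unit that the drawer slides into, fixed; 270 mm (x) by 440 mm, its speckled shelf top 66 mm above the bench; origin at the middle of its underside, same axes as drawer_lip. When the drawer is shut its lip is 12 mm in front of the unit's front edge. A 55 mm high signal generator stands on the shelf, from 160 mm behind that edge.
- drawer_in (a point): centre of the drawer's inner floor, 12 mm above the bench, axes as drawer_lip, 147 mm behind the lip's outer edge. The inside is about 246 by 392 mm; side walls stand 27 mm above the floor. The five parts lie in a row along y, about 75 mm apart, with their middles some 34 to 66 mm behind the inside of the front panel, not under the shelf.
- log_button (a joint): travel of the green button in m: 0 up, 0.006 fully down; springs back; about 1.5 N starts it and 5 N holds it fully down.
- log_button_top (a point): middle of the green button's top (32 mm across, pressed straight down), about 57 mm above the bench when up. It sits in a black collar on a grey box, 70 x 70 mm and 35 mm high, at one side of the drawer unit; the green and red stations may have changed sides.
- missing_button (a joint): travel of the red button in m: 0 up, 0.006 fully down. Not to be pressed.
- missing_button_top (a point): middle of the red button's top, on a station like the green one, on the other side of the drawer unit.
- multimeter: yellow hand-held multimeter lying on the bench between robot and drawer, 140 x 70 x 34 mm (x along it); origin at the middle of its underside. Leave alone.
- solder_reel: white reel, 56 mm diameter, 40 mm high, standing on the bench between robot and drawer; origin at the middle of its underside. Leave alone.

How it is judged:
By the outcome, as a careful person would: the job done as asked, in the order asked, and still so for the second after the job is handed in, with the robot touching nothing.
It also fails if it takes over 64 s, if anything falls off the work surface, if the arm or the gripper's body presses on something with over 40 N, if the wrist force passes 120 N, or if a joint passes its speed limit or range.

### The arm

A 6-joint arm with a two-finger parallel gripper is mounted at the origin on the work surface. World frame = base frame: x ahead of the robot, y to its left, z up, the work surface at z = 0. Lengths are in mm, angles in rad, forces in N, time in s.
With the tool pointing down it reaches from about 400 to 925 mm from the base axis. Payload 12.5 kg.
Tool frame: the origin (TCP) lies at the very end of the fingers, on their centre line; the grasp point (between the pads) lies 19 mm behind it; z points along the fingers, x is the direction in which the jaws open and shut, and the axes are right-handed (so a half turn about z gives the same grasp; the last joint's range is limited). The gripper opens to 95 mm and grips with 3 to 60 N. Pads are 20 mm wide; open, the fingers measure 119 mm over their backs; the gripper's body (75 mm by 180 mm) begins 59 mm behind the grasp point.
Start: joints at [1.089, 0.491, 1.559, -0, 1.092, -0.106], TCP at [229.372, 581.411, 187.561] pointing down, gripper open.
Joint ranges: [-3.1, 3.1], [-0.84, 2.19], [0.05, 2.79], [-1.13, 4.28], [0.06, 2.93], [-2.69, 2.69]. Speed limits (rad/s): [2.22, 2.22, 2.79, 3.14, 3.14, 3.14].

### API

Orientations are given as [roll, pitch, yaw] about the fixed x, y, z axes, in that order (R = Rz(yaw) Ry(pitch) Rx(roll)).
In Python, from cell import state, viewer, ticket, look_for, regions_of gives the robot as it stands.
- The arm moves only by the shell command python3 -m inch 'ROWS'. ROWS is JSON, a list of rows, each a list of 7 numbers: the turn, a rotation vector about the world's x, y, z in degrees, then the shift along the world's x, y, z in mm, then the opening, from -1 (shut) to 1 (fully open). In form: [[rx, ry, rz, tx, ty, tz, hand], ...]. A call has 1 to 10 rows; each row shifts and turns the commanded pose from where the row before left it; what a row does not reach is not made up. A row lasts 1/10 s, in which the tool goes at most 50 mm and 8.59 degrees, less where a joint would pass 70% of its speed; a pose out of reach is approached as far as the arm can. A call with a gripper value outside its range is refused whole. The fingers move at their own pace and stop on an object; the grip force is fixed at half the most. Time passes only in rows, so rows that do not move let the fingers close. It gives the time, the measured TCP pose, the force and the opening at its end, in the units of the state.
- state(): the state, without advancing time (a new reading comes with each control period).
- viewer.read_camera(name): name is "scene" or "top" or "wrist"; returns a dict with "color" (420x560x3 uint8, red, green, blue), "depth" (420x560 float32, mm along the optical axis (not along the pixel's ray), 0 where there is no reading), "fx", "fy", "cx", "cy" (pixels), "dist_coeffs" ([k1, k2, p1, p2, k3] as OpenCV has them; the pictures are not rectified), "position" and "orientation" of the camera in the world. Camera axes: x right, y down, z forward; pixel columns grow to the right and rows downward; lengths in mm; the calibration is good to about 2 mm. A picture is of the moment at which its call begins.
- ticket.job_done(): hands the job in, once; it reports no verdict.
Trained networks look in the newest picture that a camera, given by its name, has taken for a name from the list of things; names that differ only in an ending like _2 or _b are one class to them, and where a whole thing is asked for, a point or a joint stands for the part that bears it (a point fixed in the world has none). Each returns a list of dicts, best first, with "score" (0 to 1); they miss things now and then, are a little off and sometimes report something else, mostly with a low value. They report only what shows in the picture. A call takes as long as a camera call.
- look_for(name, camera): "box" ([left, top, right, bottom] as shares, 0 to 1, of the picture: columns of its width, rows of its height, round what is visible of it).
- regions_of(name, camera): "pixels" (420x560 bool, what is visible of it) and "box" ([left, top, right, bottom] as shares, 0 to 1, of the picture: columns of its width, rows of its height, round what is visible of it).
The state is a dict: "t": time; "joints": joint angles; "qvel": joint speeds; "tau": joint torques, N m; "eef_pos": TCP position; "tcp_rot": TCP orientation; "ft_force": force on the tool from outside, world axes, zero at the start; "moment": the same for the moment, N m; "opening": opening from 0.0 (shut) to 1.0 (fully open).
Only numpy, scipy, OpenCV 4.12 (cv2) and the standard library are available. Lean on these libraries where they do the work, as an engineer would, in place of code of your own. Each camera call takes 0.05 s, during which the arm holds its last target. There are 200 camera calls.

## Working session

There is one attempt and no reset: what is moved stays moved. The work goes in short steps, Python scripts to look and compute and a shell command to move; the robot and the scene stay as the last step left them, time stands still between calls to the robot, and variables do not carry over. Pictures are saved under pics/ and viewed, on a budget of 10 in all, crops included, one or two more only if the job needs it, and the job is handed in when it is done.

```bash
mkdir -p pics; cat > h.py <<'E'
import numpy as np, cv2
from cell import state, viewer, ticket, look_for, regions_of
from scipy.spatial.transform import Rotation as R
def pts(c, m):
    v,u=np.nonzero(m&(c["depth"]>0)); z=c["depth"][v,u]
    K=np.array([[c["fx"],0,c["cx"]],[0,c["fy"],c["cy"]],[0,0,1.]])
    n=cv2.undistortPoints(np.c_[u,v].astype(np.float64)[:,None],K,np.array(c["dist_coeffs"],float))[:,0]
    o=np.array(c["orientation"],float)
    Rm=R.from_euler('xyz',o).as_matrix() if o.size==3 else (o if o.size==9 else None)
    return (np.c_[n,np.ones(len(n))]*z[:,None])@Rm.T+np.array(c["position"])
def find(names,cam,c):
    for n in names:
        for r in regions_of(n,cam)[:2]:
            p=pts(c,r["pixels"])
            if len(p)==0: continue
            q=np.percentile(p,[2,50,98],axis=0).round(0)
            print(n,cam,round(r["score"],2),np.round(np.array(r["box"])*[560,420,560,420]).astype(int).tolist(),"lo/med/hi",q.tolist())
def save(c,f): cv2.imwrite("pics/"+f,c["color"][:,:,::-1])
E
python3 - <<'E'
from h import *
print(state())
for cam in ["top","scene"]:
    c=viewer.read_camera(cam); save(c,cam+"0.png"); print(c["position"],c["orientation"])
    find(["toroid","fuse_carrier","encoder","probe_a","drawer_lip","drawer","unit","log_button_top","missing_button_top","log_button","multimeter","solder_reel"],cam,c)
a=cv2.imread("pics/top0.png");b=cv2.imread("pics/scene0.png")
E
```

```text
{'t': 0.0, 'joints': array([ 1.08938388e+00,  4.91552638e-01,  1.55946737e+00,  1.42798010e-05,
        1.09167821e+00, -1.05573290e-01]), 'qvel': array([ 0.00018679,  0.00144728, -0.00070607, -0.00032029,  0.00201018,
       -0.0019068 ]), 'tau': array([-1.91343832e-03, -6.12640071e+01, -2.58183235e+01,  6.92352327e-02,
        4.80918330e-02, -8.76712147e-05]), 'eef_pos': array([229.23928375, 581.14430737, 186.95988945]), 'tcp_rot': array([-3.14146356e+00,  1.09807739e-03,  1.19495065e+00]), 'ft_force': array([-0.57223574, -0.51651809,  0.59858188]), 'moment': array([-0.0186443 ,  0.01518816, -0.00456232]), 'opening': 1.0071120475030912}
[ 388.5270131   -17.73320895 1086.33075143] [-2.9762632  -0.00878994 -1.54403885]
toroid top 0.71 [283, 226, 299, 249] lo/med/hi [[488.0, -64.0, 20.0], [504.0, -47.0, 27.0], [521.0, -32.0, 31.0]]
fuse_carrier top 0.61 [212, 230, 226, 251] lo/med/hi [[478.0, 87.0, 11.0], [497.0, 101.0, 27.0], [517.0, 117.0, 40.0]]
encoder top 0.58 [245, 232, 257, 245] lo/med/hi [[488.0, 23.0, 22.0], [500.0, 36.0, 26.0], [514.0, 49.0, 42.0]]
encoder top 0.44 [424, 24
[... 2945 characters left out ...]
, 134, 225, 143] lo/med/hi [[469.0, -360.0, 48.0], [485.0, -342.0, 57.0], [497.0, -331.0, 59.0]]
log_button scene 0.69 [426, 278, 447, 292] lo/med/hi [[462.0, 316.0, 48.0], [478.0, 332.0, 57.0], [489.0, 346.0, 59.0]]
log_button scene 0.55 [87, 161, 326, 364] lo/med/hi [[593.0, -241.0, 7.0], [753.0, 63.0, 66.0], [856.0, 183.0, 123.0]]
multimeter scene 0.76 [266, 137, 324, 167] lo/med/hi [[281.0, -233.0, 7.0], [351.0, -187.0, 32.0], [411.0, -166.0, 39.0]]
multimeter scene 0.24 [257, 185, 275, 196] lo/med/hi [[485.0, -126.0, 13.0], [505.0, -117.0, 20.0], [523.0, -113.0, 23.0]]
solder_reel scene 0.75 [415, 226, 446, 260] lo/med/hi [[333.0, 210.0, 1.0], [366.0, 240.0, 37.0], [382.0, 260.0, 43.0]]
```

View pics/top0.png

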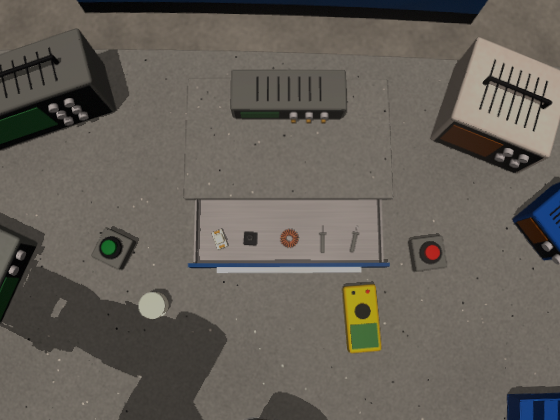

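View pics/scene0.png

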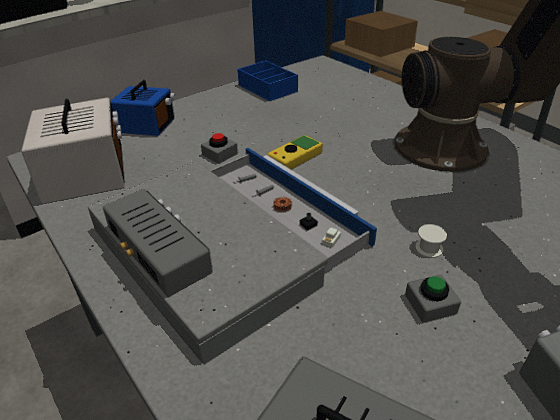

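The top view shows the green button at (110,247), the red one at (431,252), and the toroid at (289,238), third of the five parts. The scene view agrees. I'll move towards the button first for a close look, closing the fingers on the way.

```bash
python3 -m inch '[[0,0,3,30,-31,0,-1],[0,0,3,30,-31,0,-1],[0,0,3,30,-31,0,-1],[0,0,3,30,-31,0,-1],[0,0,3,30,-31,0,-1],[0,0,3,30,-31,0,-1],[0,0,3,30,-31,0,-1],[0,0,0.5,25,-31,0,-1],[0,0,0,0,0,0,-1]]'
python3 - <<'E'
from h import *
c=viewer.read_camera("wrist"); find(["log_button_top"],"wrist",c)
E
python3 -m inch '[[0,0,0,5,-42,0,-1],[0,0,0,4,-42,0,-1],[0,0,0,4,-42,0,-1],[0,0,0,4,-42,0,-1],[0,0,0,4,-42,0,-1],[0,0,0,4,-42,0,-1],[0,0,0,4,-42,0,-1],[0,0,0,4,-42,0,-1],[0,0,0,4,-42,0,-1],[0,0,0,0,0,0,-1]]'
python3 - <<'E'
from h import *
c=viewer.read_camera("wrist"); save(c,"w1.png"); print(c["position"],c["orientation"]); find(["toroid","encoder","probe_a","drawer_lip","drawer"],"wrist",c)
print(state()["eef_pos"],state()["tcp_rot"])
E
```

```text
t: 2.2
eef_pos: [466.9, 330.3, 187.5]
tcp_rot: [3.141, 0.0, 1.567]
ft_force: [0.6, -0.1, 0.0]
opening: 0.298
log_button_top wrist 0.63 [269, 187, 301, 215] lo/med/hi [[456.0, 319.0, 48.0], [469.0, 332.0, 56.0], [484.0, 346.0, 58.0]]
t: 3.3
eef_pos: [501.9, -47.1, 187.6]
tcp_rot: [3.141, 0.0, 1.568]
ft_force: [0.2, 0.4, 1.0]
opening: 0.006
[432.49323865 -46.26884674 384.50047785] [2.89320023e+00 2.82978038e-04 1.56758579e+00]
toroid wrist 0.58 [266, 180, 297, 214] lo/med/hi [[487.0, -65.0, 11.0], [504.0, -47.0, 27.0], [523.0, -30.0, 29.0]]
encoder wrist 0.69 [334, 183, 363, 206] lo/med/hi [[488.0, 23.0, 15.0], [500.0, 35.0, 26.0], [515.0, 50.0, 42.0]]
probe_a wrist 0.87 [167, 174, 176, 222] lo/med/hi [[480.0, -194.0, 11.0], [502.0, -185.0, 20.0], [530.0, -179.0, 23.0]]
probe_a wrist 0.58 [223, 173, 232, 208] lo/med/hi [[477.0, -123.0, 16.0], [498.0, -118.0, 20.0], [518.0, -114.0, 22.0]]
drawer_lip wrist 0.61 [269, 179, 300, 213] lo/med/hi [[487.0, -65.0, 11.0], [504.0, -46.0, 27.0], [523.0, -29.0, 29.0]]
drawer_lip wrist 0.58 [97, 129, 472, 271] lo/med/hi [[433.0, -241.0, 10.0], [504.0, -44.0, 12.0], [593.0, 153.0, 51.0]]
drawer wrist 0.86 [96, 130, 473, 272] lo/med/hi [[433.0, -241.0, 10.0], [504.0, -44.0, 12.0], [593.0, 153.0, 51.0]]
[501.29639693 -43.05630656 187.62823908] [ 3.14157564e+00 -2.38549374e-04  1.57233050e+00]
```

View pics/w1.png

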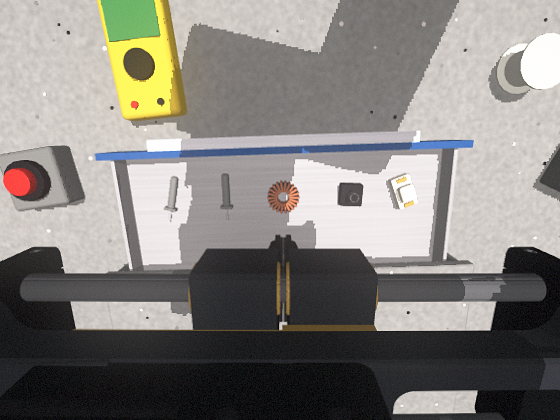

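The close view confirms it: toroid at (283,196), centre about (504.5, −47), top at z 28. Next I descend to z 48 and hold.

```bash
python3 -m inch '[[0,0,0,3,-2,-40,-1],[0,0,0,0,0,-40,-1],[0,0,0,0,0,-35,-1],[0,0,0,0,0,-16,-1],[0,0,0,0,0,-8,-1],[0,0,0,0,0,0,-1],[0,0,0,0,0,0,-1]]'
python3 - <<'E'
from h import *
P=[]
for _ in range(3):
    c=viewer.read_camera("wrist"); s=state(); P.append(s["eef_pos"]); 
print(np.round(P,1)); save(c,"w2.png"); find(["toroid"],"wrist",c)
c=viewer.read_camera("top"); save(c,"t2.png")
r=regions_of("drawer","top")[0]; m=cv2.dilate(r["pixels"].astype(np.uint8),np.ones((7,7)))>0
p=pts(c,m)
f=p[(p[:,2]>38)&(p[:,2]<60)&(p[:,0]<470)]
xs=[]
for y in range(-180,100,20):
    g=f[abs(f[:,1]-y)<10]
    if len(g): xs.append((y,g[:,0].min(),g[:,0].max(),np.median(g[:,2])))
xs=np.array(xs);print(xs.round(0).tolist()); print(np.polyfit(xs[:,0],xs[:,1],1))
E
python3 -m inch '[[0,0,0,0,0,0,-1],[0,0,0,0,0,0,-1],[0,0,0,0,0,0,-1],[0,0,0,0,0,0,-1],[0,0,0,0,0,0,-1],[0,0,0,0,0,0,-1],[0,0,0,0,0,0,-1],[0,0,0,0,0,0,-1],[0,0,0,0,0,0,-1],[0,0,0,0,0,0,-1]]'
```

```text
t: 4.3
eef_pos: [504.9, -46.3, 49.4]
tcp_rot: [3.14, 0.0, 1.571]
ft_force: [0.3, 0.1, -0.2]
opening: 0.004
[[505.  -46.4  49.6]
 [504.9 -46.5  49.6]
 [504.9 -46.6  49.6]]
toroid wrist 0.89 [257, 201, 308, 249] lo/med/hi [[486.0, -65.0, 11.0], [499.0, -47.0, 27.0], [518.0, -29.0, 29.0]]
[[-180.0, 433.0, 452.0, 49.0], [-160.0, 433.0, 452.0, 49.0], [-140.0, 432.0, 451.0, 50.0]]
[-1.93483027e-02  4.29527891e+02]
t: 5.6
eef_pos: [504.3, -46.6, 48.6]
tcp_rot: [-3.142, -0.0, 1.57]
ft_force: [0.4, 0.9, 0.3]
opening: 0.005
```

```bash
python3 -c "
import cv2,numpy as np
a=cv2.imread('pics/w2.png');b=cv2.imread('pics/t2.png')[180:290,180:400]
b=cv2.resize(b,(560,280))
cv2.imwrite('pics/v2.png',cv2.resize(np.vstack([a[100:],b]),(560,600)))"
```

```text
(no output)
```

View pics/v2.png

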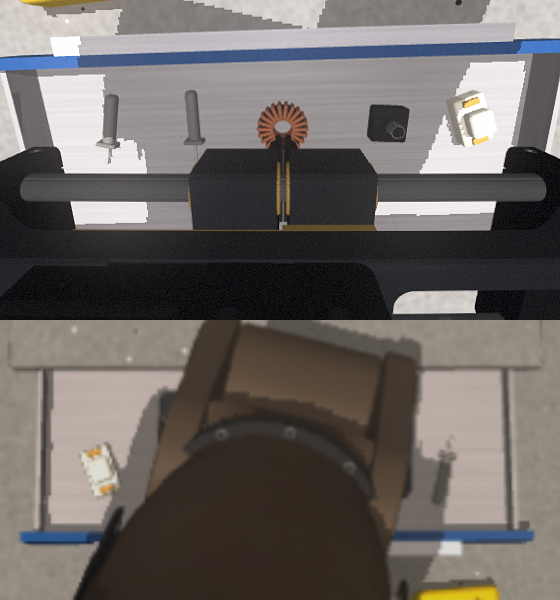

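The fingertips sit centred over the toroid, with about a 20 mm gap above it. I'll keep holding to pass two seconds with margin, and measure the lip from the wrist camera meanwhile.

```bash
python3 -m inch '[[0,0,0,0,0,-0.5,-1],[0,0,0,0,0,0,-1],[0,0,0,0,0,0,-1],[0,0,0,0,0,0,-1],[0,0,0,0,0,0,-1],[0,0,0,0,0,0,-1],[0,0,0,0,0,0,-1],[0,0,0,0,0,0,-1],[0,0,0,0,0,0,-1],[0,0,0,0,0,0,-1]]'
python3 - <<'E'
from h import *
c=viewer.read_camera("wrist")
p=pts(c,np.ones((420,560),bool))
f=p[(p[:,2]>38)&(p[:,2]<60)&(p[:,0]<475)&(p[:,0]>415)]
xs=[]
for y in range(-230,150,20):
    g=f[abs(f[:,1]-y)<10]
    if len(g)>8: xs.append((y,np.percentile(g[:,0],3),np.percentile(g[:,0],97),np.median(g[:,2])))
xs=np.array(xs);print(xs.round(0).tolist()); k=(xs[:,0]>-180)&(xs[:,0]<90); print(np.polyfit(xs[k,0],xs[k,1],1),np.polyfit(xs[:,0],xs[:,2],1))
E
python3 -m inch '[[0,0,0,0,0,0,-1],[0,0,0,0,0,0,-1],[0,0,0,0,0,10,-1],[0,0,0,0,0,30,-1],[0,0,0,0,0,40,-1],[0,0,0,-4,42,20,-1],[0,0,0,-4,42,0,-1],[0,0,0,-4,42,0,-1],[0,0,0,-4,42,0,-1],[0,0,0,-4,42,0,-1]]'
python3 -m inch '[[0,0,0,-4,42,0,-1],[0,0,0,-4,42,0,-1],[0,0,0,-3,42,0,-1],[0,0,0,-3,41,0,-1],[0,0,0,0,0,-30,-1],[0,0,0,0,0,-25,-1],[0,0,0,0,0,-10,-1],[0,0,0,0,0,0,-1],[0,0,0,0,0,0,-1]]'
```

```text
t: 6.6
eef_pos: [504.4, -46.6, 48.1]
tcp_rot: [3.142, -0.0, 1.57]
ft_force: [-0.6, -0.4, -0.2]
opening: 0.004
[[-230.0, 448.0, 456.0, 50.0], [-210.0, 448.0, 456.0, 50.0], [-190.0, 436.0, 455.0, 50.0], [-170.0, 435.0, 454.0, 50.0], [-150.0, 435.0, 453.0, 50.0], [-130.0, 434.0, 453.0, 50.0], [-110.0, 433.0, 452.0, 50.0], [-90.0, 433.0, 451.0, 50.0], [-70.0, 432.0, 450.0, 50.0], [-50.0, 431.0, 450.0, 50.0], [-30.0, 431.0, 449.0, 50.0], [-10.0, 430.0, 449.0, 50.0], [10.0, 430.0, 448.0, 50.0], [30.0, 429.0, 448.0, 50.0], [50.0, 428.0, 447.0, 50.0], [70.0, 428.0, 446.0, 50.0], [90.0, 427.0, 446.0, 50.0], [110.0, 428.0, 446.0, 50.0], [130.0, 437.0, 445.0, 50.0]]
[-3.16999133e-02  4.29896824e+02] [-3.16149263e-02  4.48651715e+02]
t: 7.65
eef_pos: [484.0, 165.1, 149.0]
tcp_rot: [3.141, -0.0, 1.57]
ft_force: [0.7, 0.6, 0.1]
opening: 0.005
t: 8.55
eef_pos: [471.0, 330.4, 84.2]
tcp_rot: [3.141, -0.001, 1.57]
ft_force: [-0.7, -0.3, -0.2]
opening: 0.005
```

Held for over 3 s. Now over the green button, pressing it down in stages.

```bash
python3 -m inch '[[0,0,0,-1,1,-15,-1],[0,0,0,0,0,-8,-1],[0,0,0,0,0,-4,-1],[0,0,0,0,0,-2,-1],[0,0,0,0,0,-2,-1],[0,0,0,0,0,-1,-1],[0,0,0,0,0,0,-1]]'
python3 -m inch '[[0,0,0,0,0,-1,-1],[0,0,0,0,0,0,-1]]'
python3 -m inch '[[0,0,0,0,0,-1,-1],[0,0,0,0,0,0,-1]]'
```

```text
t: 9.25
eef_pos: [469.4, 331.4, 51.2]
tcp_rot: [3.141, -0.0, 1.57]
ft_force: [0.1, -1.2, 0.0]
opening: 0.005
t: 9.45
eef_pos: [469.3, 331.4, 50.1]
tcp_rot: [-3.142, -0.0, 1.57]
ft_force: [0.6, -0.7, -0.2]
opening: 0.003
t: 9.65
eef_pos: [469.3, 331.4, 49.0]
tcp_rot: [-3.141, -0.0, 1.57]
ft_force: [-0.4, -0.6, 0.1]
opening: 0.006
```

No force at z 49, where there should be contact, so I'll look before going lower.

```bash
python3 - <<'E'
from h import *
a=viewer.read_camera("wrist"); find(["log_button_top"],"wrist",a)
b=viewer.read_camera("scene"); find(["log_button_top"],"scene",b)
z=cv2.resize(b["color"][190:330,360:500],(420,420),interpolation=cv2.INTER_CUBIC)
w=a["color"][100:300,180:380]; w=cv2.resize(w,(380,420))
cv2.imwrite("pics/b.png",np.hstack([z,w[:420]])[:,:,::-1]); print(state()["ft_force"],state()["eef_pos"])
E
```

```text
log_button_top wrist 0.58 [263, 216, 309, 248] lo/med/hi [[455.0, 318.0, 49.0], [462.0, 333.0, 56.0], [472.0, 346.0, 58.0]]
log_button_top scene 0.51 [425, 280, 446, 295] lo/med/hi [[462.0, 318.0, 50.0], [477.0, 333.0, 57.0], [489.0, 346.0, 59.0]]
[-0.17133602 -0.4039919  -0.24235798] [469.37938345 331.41347653  49.07036022]
```

View pics/b.png

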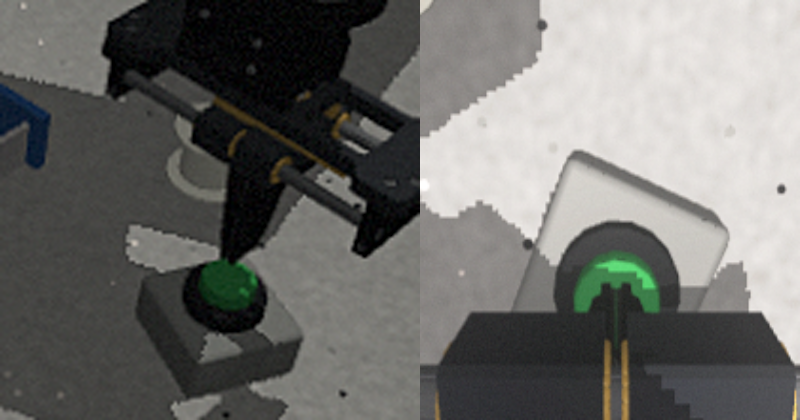

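```bash
python3 - <<'E'
from h import *
for cam,(u0,u1,v0,v1) in {"scene":(432,442,272,284)}.items():
    c=viewer.read_camera(cam)
    for v in range(v0,v1):
        m=np.zeros((420,560),bool); m[v,u0:u1]=1
        print(v,[tuple(int(t) for t in q) for q in pts(c,m)[::2]], c["color"][v,u0:u1:2].tolist())
E
```

```text
272 [(403, 281, 0), (480, 326, 83), (480, 329, 86), (481, 333, 89), (481, 337, 91)] [[96, 96, 90], [6, 8, 7], [10, 10, 13], [14, 10, 12], [8, 9, 11]]
273 [(407, 283, 0), (481, 327, 82), (480, 330, 83), (481, 334, 87), (480, 337, 88)] [[138, 139, 134], [1, 0, 3], [9, 13, 14], [2, 1, 0], [9, 13, 10]]
274 [(408, 285, 0), (481, 327, 80), (478, 329, 79), (481, 334, 85), (481, 337, 87)] [[136, 137, 130], [0, 0, 0], [2, 0, 6], [11, 12, 14], [0, 0, 0]]
275 [(412, 287, 1), (482, 328, 78), (479, 330, 78), (481, 335, 83), (477, 336, 81)] [[137, 133, 129], [5, 8, 6], [13, 9, 16], [4, 5, 5], [33, 34, 33]]
276 [(413, 288, 0), (442, 307, 34), (481, 332, 78), (479, 334, 79), (435, 315, 35)] [[93, 98, 91], [17, 45, 20], [3, 2, 5], [3, 5, 10], [90, 85, 83]]
277 [(468, 318, 57), (466, 321, 58), (480, 332, 76), (480, 335, 78), (436, 316, 34)] [[6, 55, 16], [18, 64, 32], [11, 24, 15], [10, 37, 20], [105, 119, 101]]
278 [(470, 320, 57), (468, 322, 58), (462, 323, 54), (460, 325, 55), (458, 328, 55)] [[21, 61, 28], [25, 64, 31], [23, 56, 27], [23, 69, 34], [38, 109, 51]]
279 [(473, 321, 58), (470, 324, 58), (467, 326, 57), (465, 328, 58), (460, 329, 55)] [[23, 62, 30], [20, 62, 31], [18, 61, 29], [21, 63, 30], [15, 63, 28]]
280 [(474, 323, 57), (469, 324, 54), (469, 327, 58), (466, 329, 57), (463, 332, 57)] [[16, 59, 24], [20, 62, 32], [19, 60, 27], [23, 63, 33], [16, 58, 27]]
281 [(477, 325, 58), (471, 325, 55), (470, 328, 56), (469, 331, 58), (465, 333, 57)] [[18, 62, 29], [15, 60, 27], [23, 64, 32], [22, 60, 29], [23, 62, 31]]
282 [(478, 326, 57), (474, 327, 56), (471, 329, 56), (469, 332, 57), (467, 334, 57)] [[22, 62, 31], [22, 62, 32], [18, 63, 32], [15, 59, 25], [19, 60, 27]]
283 [(479, 327, 56), (476, 329, 56), (474, 332, 57), (472, 334, 57), (468, 335, 56)] [[19, 62, 26], [17, 60, 26], [27, 64, 34], [19, 62, 29], [25, 64, 30]]
```

In the scene view the lowest finger point is at z ≈ 76, while the reported TCP is 49. The real tips look about 25 mm higher than reported, which would also mean the hover was too high. Contact with the button will settle it, in small steps.

```bash
python3 -m inch '[[0,0,0,0,0,-6,-1],[0,0,0,0,0,-5,-1],[0,0,0,0,0,0,-1]]'
for i in 1 ; do python3 -m inch '[[0,0,0,0,0,-3,-1],[0,0,0,0,0,0,-1]]'; done
python3 -m inch '[[0,0,0,0,0,-2,-1],[0,0,0,0,0,0,-1]]'
python3 -m inch '[[0,0,0,0,0,-1.5,-1],[0,0,0,0,0,0,-1]]'
```

```text
t: 10.2
eef_pos: [469.0, 331.2, 37.1]
tcp_rot: [-3.14, 0.001, 1.57]
ft_force: [-1.1, -0.2, 1.0]
opening: 0.002
t: 10.4
eef_pos: [469.2, 331.3, 34.7]
tcp_rot: [-3.141, 0.0, 1.57]
ft_force: [0.9, 0.5, -0.2]
opening: 0.005
t: 10.6
eef_pos: [469.3, 331.4, 32.9]
tcp_rot: [-3.141, -0.0, 1.57]
ft_force: [-0.1, 0.2, -0.2]
opening: 0.004
t: 10.8
eef_pos: [469.3, 331.4, 31.5]
tcp_rot: [-3.142, -0.0, 1.57]
ft_force: [-0.0, -0.9, -0.3]
opening: 0.002
```

Still no contact at z 31.5, and the button hasn't been pressed. I'll back up and measure the tip offset properly with the cameras, so the pointing can be redone before any press.

```bash
python3 -m inch '[[0,0,0,0,0,20,-1],[0,0,0,0,0,20,-1],[0,0,0,0,0,0,-1],[0,0,0,0,0,0,-1]]'
python3 - <<'E'
from h import *
s=state(); print(s["eef_pos"],s["tcp_rot"],s["joints"])
for cam in ["scene","top","wrist"]:
    c=viewer.read_camera(cam)
    p=pts(c,np.ones((420,560),bool))
    k=(abs(p[:,0]-470)<22)&(abs(p[:,1]-331)<30)&(p[:,2]>64)&(p[:,2]<150)
    q=p[k]; q=q[np.argsort(q[:,2])]
    print(cam,len(q),q[:12].round(0).tolist())
    if cam=="scene":
        v=cv2.resize(c["color"][160:310,340:540],(800,600),interpolation=cv2.INTER_CUBIC); cv2.imwrite("pics/s5.png",v[:,:,::-1])
E
```

```text
t: 11.2
eef_pos: [469.4, 331.4, 71.6]
tcp_rot: [3.141, -0.0, 1.57]
ft_force: [-0.1, -0.5, 0.3]
opening: 0.005
[469.36668588 331.40135772  71.59301234] [ 3.14105744e+00 -3.83925919e-04  1.57020979e+00] [ 4.99792802e-01  5.61680199e-01  1.80103211e+00  1.14073636e-04
  7.78226556e-01 -1.07049809e+00]
scene 354 [[458.0, 334.0, 98.0], [466.0, 334.0, 98.0], [480.0, 330.0, 99.0], [478.0, 335.0, 99.0], [472.0, 334.0, 100.0], [480.0, 328.0, 100.0], [476.0, 335.0, 100.0], [465.0, 335.0, 101.0], [462.0, 335.0, 101.0], [482.0, 333.0, 101.0], [483.0, 326.0, 101.0], [481.0, 335.0, 101.0]]
top 0 []
wrist 485 [[457.0, 334.0, 96.0], [457.0, 329.0, 97.0], [457.0, 329.0, 97.0], [457.0, 334.0, 97.0], [457.0, 328.0, 97.0], [456.0, 336.0, 98.0], [456.0, 328.0, 98.0], [457.0, 335.0, 98.0], [457.0, 330.0, 98.0], [458.0, 331.0, 98.0], [456.0, 335.0, 99.0], [458.0, 332.0, 99.0]]
```

View pics/s5.png

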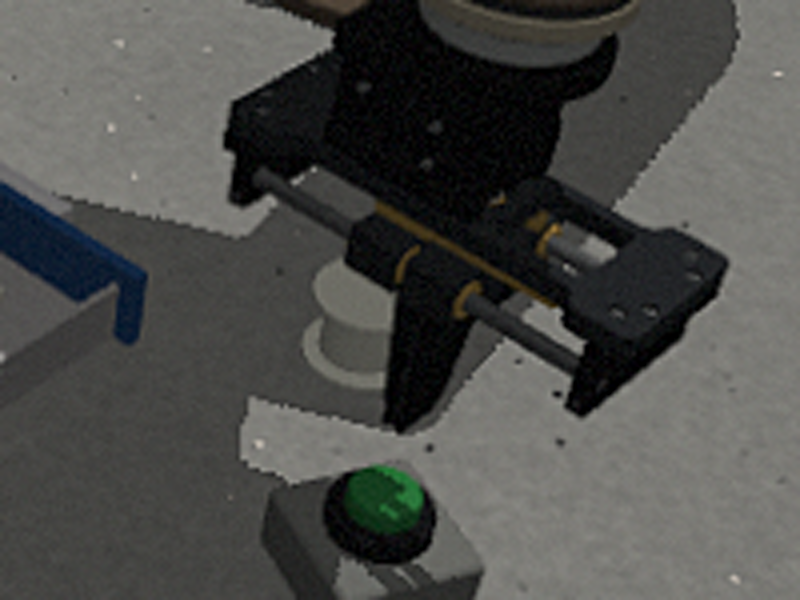

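Scene and wrist cameras agree: the tips are at z ≈ 97.5 when 71.6 is reported, so they sit about 26 mm higher. The first hover was therefore about 46 mm above the toroid. Nothing has been pressed, so I'll redo it at reported z ≈ 22.

```bash
python3 -m inch '[[0,0,0,0,0,30,-1],[0,0,0,3,-42,20,-1],[0,0,0,4,-42,0,-1],[0,0,0,4,-42,0,-1],[0,0,0,4,-42,0,-1],[0,0,0,4,-42,0,-1],[0,0,0,4,-42,0,-1],[0,0,0,4,-42,0,-1],[0,0,0,4,-42,0,-1],[0,0,0,4,-42,0,-1]]'
python3 -m inch '[[0,0,0,0,0,-30,-1],[0,0,0,0,0,-30,-1],[0,0,0,0,0,-15,-1],[0,0,0,0,0,0,-1],[0,0,0,0,0,0,-1]]'
python3 - <<'E'
from h import *
print(state()["eef_pos"])
for cam in ["scene","wrist"]:
    c=viewer.read_camera(cam); find(["toroid"],cam,c)
    p=pts(c,np.ones((420,560),bool))
    k=(abs(p[:,0]-504)<22)&(abs(p[:,1]+47)<25)&(p[:,2]>36)&(p[:,2]<150)
    q=p[k]; q=q[np.argsort(q[:,2])]; print(cam,q[:8].round(0).tolist())
    k=(abs(p[:,0]-504)<60)&(abs(p[:,1]+47)<110)&(abs(p[:,1]+47)>30)&(p[:,2]>52)
    print("body low",np.percentile(p[k][:,2],[1,5]) if k.any() else 0)
E
```

```text
t: 12.35
eef_pos: [504.1, -48.3, 121.0]
tcp_rot: [-3.141, -0.0, 1.57]
ft_force: [1.3, 0.7, 0.0]
opening: 0.01
t: 12.85
eef_pos: [504.3, -46.5, 46.5]
tcp_rot: [-3.141, -0.0, 1.57]
ft_force: [-0.0, -0.4, 1.3]
opening: 0.005
[504.29364454 -46.54067164  46.45166001]
toroid scene 0.57 [277, 197, 292, 211] lo/med/hi [[493.0, -62.0, 15.0], [512.0, -41.0, 26.0], [527.0, -29.0, 29.0]]
scene [[513.0, -46.0, 72.0], [509.0, -44.0, 74.0], [504.0, -44.0, 74.0], [516.0, -49.0, 75.0], [518.0, -50.0, 75.0], [506.0, -44.0, 75.0], [517.0, -43.0, 75.0], [500.0, -42.0, 76.0]]
body low [156.04528938 168.90211171]
toroid wrist 0.78 [255, 200, 308, 249] lo/med/hi [[486.0, -65.0, 13.0], [499.0, -47.0, 27.0], [517.0, -28.0, 29.0]]
wrist [[493.0, -49.0, 73.0], [492.0, -48.0, 73.0], [492.0, -42.0, 74.0], [492.0, -44.0, 74.0], [492.0, -49.0, 74.0], [492.0, -43.0, 74.0], [492.0, -43.0, 75.0], [492.0, -50.0, 75.0]]
body low [153.70468576 157.94221679]
```

Same offset here: tips at 72.5 when 46.5 is reported, and the body is about 80 mm above them. I go down 24.5 mm to a 20 mm gap and hold.

```bash
python3 -m inch '[[0,0,0,0,0,-12,-1],[0,0,0,0,-0.5,-8,-1],[0,0,0,0,0,-4.5,-1],[0,0,0,0,0,0,-1],[0,0,0,0,0,0,-1]]'
python3 - <<'E'
from h import *
print(state()["eef_pos"])
for cam in ["scene","wrist"]:
    c=viewer.read_camera(cam)
    p=pts(c,np.ones((420,560),bool))
    k=(abs(p[:,0]-504)<22)&(abs(p[:,1]+47)<25)&(p[:,2]>35)&(p[:,2]<150)
    q=p[k]; q=q[np.argsort(q[:,2])]; print(cam,q[:8].round(0).tolist())
save(c,"w6.png")
E
python3 -m inch '[[0,0,0,0,0,0,-1],[0,0,0,0,0,0,-1],[0,0,0,0,0,0,-1],[0,0,0,0,0,0,-1],[0,0,0,0,0,0,-1],[0,0,0,0,0,0,-1],[0,0,0,0,0,0,-1],[0,0,0,0,0,0,-1],[0,0,0,0,0,0,-1],[0,0,0,0,0,0,-1]]'
python3 -m inch '[[0,0,0,0,0,0,-1],[0,0,0,0,0,0,-1],[0,0,0,0,0,0,-1],[0,0,0,0,0,0,-1],[0,0,0,0,0,0,-1],[0,0,0,0,0,0,-1],[0,0,0,0,0,0,-1],[0,0,0,0,0,0,-1],[0,0,0,0,0,0,-1],[0,0,0,0,0,0,-1]]'
```

```text
t: 13.55
eef_pos: [504.3, -47.1, 21.9]
tcp_rot: [-3.141, -0.0, 1.57]
ft_force: [-0.4, -0.6, 0.2]
opening: 0.003
[504.33029572 -47.08321787  21.8693972 ]
scene [[517.0, -45.0, 49.0], [501.0, -45.0, 49.0], [512.0, -44.0, 49.0], [507.0, -44.0, 49.0], [496.0, -44.0, 50.0], [498.0, -45.0, 50.0], [515.0, -45.0, 50.0], [503.0, -45.0, 50.0]]
wrist [[492.0, -49.0, 47.0], [492.0, -44.0, 48.0], [492.0, -50.0, 48.0], [492.0, -43.0, 48.0], [492.0, -43.0, 49.0], [492.0, -49.0, 49.0], [494.0, -48.0, 49.0], [492.0, -43.0, 49.0]]
t: 14.65
eef_pos: [504.4, -47.1, 22.1]
tcp_rot: [3.142, -0.0, 1.57]
ft_force: [-0.7, 0.5, 0.1]
opening: 0.002
t: 15.65
eef_pos: [504.4, -47.1, 22.1]
tcp_rot: [3.142, -0.0, 1.57]
ft_force: [0.4, -0.1, 0.1]
opening: 0.003
```

View pics/w6.png

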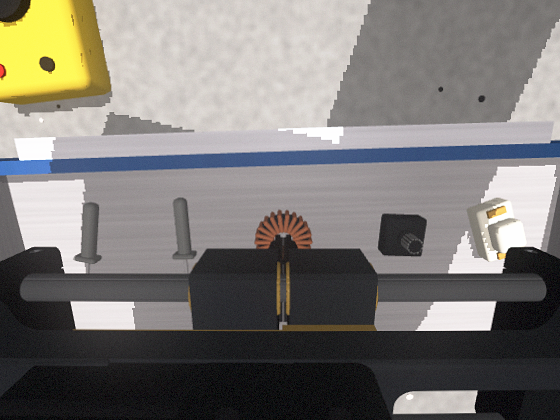

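Tips at z 48, over the middle of the toroid at (283,235). I'll hold a little longer, then go to the green button and press to reported z ≈ 25.

```bash
python3 -m inch '[[0,0,0,0,0,0,-1],[0,0,0,0,0,0,-1],[0,0,0,0,0,0,-1],[0,0,0,0,0,0,-1],[0,0,0,0,0,0,-1],[0,0,0,0,0,0,-1],[0,0,0,0,0,20,-1],[0,0,0,0,0,40,-1],[0,0,0,0,0,30,-1],[0,0,0,-3,42,0,-1]]'
python3 -m inch '[[0,0,0,-4,42,0,-1],[0,0,0,-4,42,0,-1],[0,0,0,-4,42,0,-1],[0,0,0,-4,42,0,-1],[0,0,0,-4,42,0,-1],[0,0,0,-4,42,0,-1],[0,0,0,-4,42,0,-1],[0,0,0,-4,42.5,0,-1],[0,0,0,0,0,-35,-1],[0,0,0,0,0,-25,-1]]'
python3 -m inch '[[0,0,0,0,0,-10,-1],[0,0,0,0,0,-7,-1],[0,0,0,0,0,-3,-1],[0,0,0,0,0,0,-1]]'
python3 -m inch '[[0,0,0,0,0,-2,-1],[0,0,0,0,0,-2,-1],[0,0,0,0,0,0,-1]]'
python3 -m inch '[[0,0,0,0,0,-2,-1],[0,0,0,0,0,0,-1]]'
```

```text
t: 16.65
eef_pos: [503.9, -7.5, 115.6]
tcp_rot: [3.135, 0.001, 1.566]
ft_force: [1.9, 0.8, -0.8]
opening: 0.004
t: 17.65
eef_pos: [468.6, 332.6, 50.9]
tcp_rot: [3.141, -0.0, 1.573]
ft_force: [0.3, -0.0, 0.6]
opening: 0.002
t: 18.05
eef_pos: [469.8, 331.3, 32.6]
tcp_rot: [3.141, -0.0, 1.57]
ft_force: [-0.3, -0.2, 0.8]
opening: 0.004
t: 18.35
eef_pos: [469.9, 331.5, 28.5]
tcp_rot: [3.14, -0.001, 1.57]
ft_force: [1.8, -1.4, 2.9]
opening: 0.005
t: 18.55
eef_pos: [469.9, 331.5, 26.3]
tcp_rot: [3.141, -0.001, 1.57]
ft_force: [2.0, -1.4, 4.0]
opening: 0.008
```

```bash
python3 -m inch '[[0,0,0,0,0,-1.5,-1],[0,0,0,0,0,0,-1]]'
python3 -m inch '[[0,0,0,0,0,-1,-1],[0,0,0,0,0,0,-1]]'
```

```text
t: 18.75
eef_pos: [469.8, 331.5, 24.7]
tcp_rot: [3.141, -0.0, 1.57]
ft_force: [3.6, 0.0, 4.6]
opening: 0.006
t: 18.95
eef_pos: [469.9, 331.6, 24.1]
tcp_rot: [3.14, -0.001, 1.57]
ft_force: [2.6, -0.5, 9.2]
opening: 0.001
```

Button bottomed out at 9 N and 6 mm of travel. A final 0.5 mm for certainty, then I retract and go round to the front of the drawer.

```bash
python3 -m inch '[[0,0,0,0,0,-0.5,-1],[0,0,0,0,0,0,-1],[0,0,0,0,0,0,-1]]'
python3 -m inch '[[0,0,0,0,0,20,-1],[0,0,0,0,0,35,-1],[0,0,0,0,0,27,-1],[0,0,1.8,-7,-41,0,-1],[0,0,0,-7,-41,0,-1],[0,0,0,-7,-41,0,-1],[0,0,0,-7,-41,0,-1],[0,0,0,-7,-41,0,-1],[0,0,0,-7,-41,0,-1],[0,0,0,-7,-41,0,-1]]'
python3 -m inch '[[0,0,0,-8,-42,0,-1],[0,0,0,-8,-43,0,-1],[0,0,0,0,0,-35,-1],[0,0,0,0,0,-35,-1],[0,0,0,0,0,-20,-1],[0,0,0,0,0,0,-1],[0,0,0,0,0,0,-1]]'
python3 - <<'E'
from h import *
print(state()["eef_pos"])
for cam in ["scene","wrist"]:
    c=viewer.read_camera(cam); find(["log_button_top"],cam,c) if cam=="scene" else 0
    p=pts(c,np.ones((420,560),bool))
    k=(abs(p[:,0]-400)<25)&(abs(p[:,1]+41)<20)&(p[:,2]>22)&(p[:,2]<90)
    q=p[k]; q=q[np.argsort(q[:,2])]; print(cam,q[:8].round(0).tolist())
    k=(abs(p[:,1]+41)<60)&(p[:,2]>38)&(p[:,2]<52)&(p[:,0]>424)&(p[:,0]<480)
    print("front x",np.percentile(p[k][:,0],[2,98]) if k.any() else 0)
E
```

```text
t: 19.25
eef_pos: [469.9, 331.5, 24.0]
tcp_rot: [3.14, -0.001, 1.57]
ft_force: [2.6, -2.2, 14.4]
opening: 0.006
t: 20.25
eef_pos: [419.0, 43.2, 104.7]
tcp_rot: [-3.14, -0.0, 1.602]
ft_force: [0.7, -0.1, -0.0]
opening: 0.005
t: 20.95
eef_pos: [403.9, -40.3, 15.1]
tcp_rot: [-3.14, -0.001, 1.602]
ft_force: [-0.1, -0.6, 1.0]
opening: 0.007
[403.92593798 -40.33401473  15.13595197]
log_button_top scene 0.5 [426, 277, 447, 291] lo/med/hi [[460.0, 318.0, 48.0], [478.0, 332.0, 57.0], [489.0, 346.0, 60.0]]
log_button_top scene 0.28 [238, 174, 256, 182] lo/med/hi [[487.0, -193.0, 15.0], [509.0, -186.0, 20.0], [526.0, -180.0, 24.0]]
scene [[392.0, -39.0, 42.0], [414.0, -46.0, 42.0], [412.0, -37.0, 43.0], [417.0, -46.0, 44.0], [401.0, -37.0, 44.0], [409.0, -38.0, 45.0], [397.0, -37.0, 45.0], [416.0, -37.0, 45.0]]
front x [432.50037473 454.81865017]
wrist [[392.0, -37.0, 42.0], [392.0, -44.0, 42.0], [392.0, -38.0, 42.0], [392.0, -43.0, 42.0], [392.0, -43.0, 42.0], [394.0, -42.0, 43.0], [392.0, -44.0, 43.0], [393.0, -45.0, 43.0]]
front x [435.76838016 451.79368381]
```

Tips at z 41. I'll lower another 13 mm so the fingers cover the lip's edge (35–45 mm), then push gently.

```bash
python3 -m inch '[[0,0,0,0,0,-8,-1],[0,0,0,0,0,-5,-1],[0,0,0,5,0,0,-1],[0,0,0,5,0,0,-1],[0,0,0,2,0,0,-1],[0,0,0,2,0,0,-1],[0,0,0,3,0,0,-1],[0,0,0,4,0.1,0,-1],[0,0,0,5,0.2,0,-1],[0,0,0,6,0.2,0,-1]]'
python3 -m inch '[[0,0,0,6,0.2,0,-1],[0,0,0,6,0.2,0,-1],[0,0,0,6,0.2,0,-1],[0,0,0,6,0.2,0,-1],[0,0,0,6,0.2,0,-1],[0,0,0,6,0.2,0,-1],[0,0,0,6,0.2,0,-1],[0,0,0,6,0.2,0,-1],[0,0,0,6,0.2,0,-1],[0,0,0,6,0.2,0,-1]]'
python3 - <<'E'
from h import *
c=viewer.read_camera("wrist"); save(c,"w7.png")
p=pts(c,np.ones((420,560),bool)); y=abs(p[:,1]+100)<30
k=y&(p[:,2]>46)&(p[:,2]<56)&(p[:,0]>440); print("panel",np.percentile(p[k][:,0],[5,95]) if k.any() else 0)
k=y&(p[:,2]>62)&(p[:,2]<70); print("shelf edge",np.percentile(p[k][:,0],[1]) if k.any() else 0)
find(["toroid"],"wrist",c)
c=viewer.read_camera("top"); p=pts(c,np.ones((420,560),bool))
for yy in (-200,120):
    k=(abs(p[:,1]-yy)<30)&(p[:,2]>62)&(p[:,2]<70)&(p[:,0]>500); print("top shelf edge",yy,np.percentile(p[k][:,0],[1]))
E
```

```text
t: 22.1
eef_pos: [436.6, -40.0, 2.1]
tcp_rot: [-3.141, -0.0, 1.602]
ft_force: [-2.2, 0.9, 0.6]
opening: 0.004
t: 23.1
eef_pos: [496.9, -38.1, 2.1]
tcp_rot: [3.142, -0.0, 1.602]
ft_force: [-2.6, -0.6, 1.6]
opening: 0.006
panel [520.19029557 529.97252801]
shelf edge 0
top shelf edge -200 [588.92231616]
top shelf edge 120 [579.62107146]
```

View pics/w7.png

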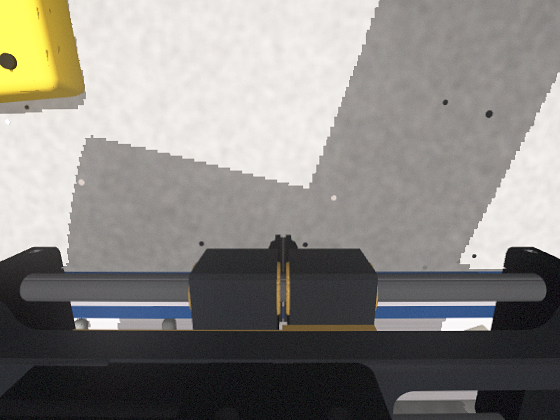

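The push is going well at about 2.5 N. Roughly 62 mm remains, since the shelf edge is at x ≈ 584 and the shut lip should be at about 572.

```bash
python3 -m inch '[[0,0,0,6,0.2,0,-1],[0,0,0,6,0.2,0,-1],[0,0,0,6,0.2,0,-1],[0,0,0,6,0.2,0,-1],[0,0,0,6,0.2,0,-1],[0,0,0,6,0.2,0,-1],[0,0,0,5,0.2,0,-1],[0,0,0,5,0.1,0,-1],[0,0,0,4,0.1,0,-1],[0,0,0,3,0.1,0,-1]]'
python3 -m inch '[[0,0,0,2,0,0,-1],[0,0,0,2,0,0,-1],[0,0,0,2,0,0,-1],[0,0,0,1,0,0,-1]]'
python3 -m inch '[[0,0,0,1,0,0,-1],[0,0,0,1,0,0,-1],[0,0,0,0,0,0,-1]]'
```

```text
t: 24.25
eef_pos: [549.7, -36.4, 2.1]
tcp_rot: [3.141, -0.0, 1.602]
ft_force: [-1.9, -0.8, -1.2]
opening: 0.005
t: 24.65
eef_pos: [556.6, -36.3, 2.1]
tcp_rot: [3.141, -0.0, 1.602]
ft_force: [-1.9, 2.3, 0.7]
opening: 0.002
t: 24.95
eef_pos: [558.6, -36.5, 2.1]
tcp_rot: [3.141, 0.0, 1.602]
ft_force: [-1.3, 1.4, 0.4]
opening: 0.007
```

```bash
python3 -m inch '[[0,0,0,1,0,0,-1],[0,0,0,1,0,0,-1],[0,0,0,0,0,0,-1]]'
python3 -m inch '[[0,0,0,1,0,0,-1],[0,0,0,1,0,0,-1],[0,0,0,0,0,0,-1]]'
python3 -m inch '[[0,0,0,1,0,0,-1],[0,0,0,0,0,0,-1]]'
```

```text
t: 25.25
eef_pos: [560.2, -36.4, 2.1]
tcp_rot: [-3.141, -0.0, 1.602]
ft_force: [-3.7, 1.0, 2.5]
opening: 0.003
t: 25.55
eef_pos: [560.1, -36.4, 2.1]
tcp_rot: [-3.137, -0.001, 1.602]
ft_force: [-12.5, -1.0, 9.9]
opening: 0.009
t: 25.75
eef_pos: [560.1, -36.3, 2.1]
tcp_rot: [-3.135, -0.001, 1.602]
ft_force: [-17.5, -2.4, 13.4]
opening: 0.002
```

The drawer is hard against its stop at the expected place (TCP 560, lip about 572). I back off slowly, retreat and check.

```bash
python3 -m inch '[[0,0,0,-3,0,0,-1],[0,0,0,-5,0,0,-1],[0,0,0,-15,0,0,-1],[0,0,0,-25,0,0,-1],[0,0,0,-25,0,0,-1],[0,0,0,-10,0,30,-1],[0,0,0,0,0,40,-1],[0,0,0,0,0,40,-1],[0,0,0,-10,0,30,-1],[0,0,0,0,0,0,-1]]'
python3 - <<'E'
from h import *
print(state()["ft_force"],state()["eef_pos"])
c=viewer.read_camera("top"); save(c,"t8.png"); find(["multimeter","solder_reel","log_button","missing_button"],"top",c)
p=pts(c,np.ones((420,560),bool))
for yy in (-180,-150,80):
    a=abs(p[:,1]-yy)<12
    e=np.percentile(p[a&(p[:,2]>62)&(p[:,2]<72)&(p[:,0]>500)][:,0],1); l=p[a&(p[:,2]>38)&(p[:,2]<54)&(p[:,0]>500)][:,0]
    print(yy,"edge",e,"lip/panel",np.percentile(l,[2,98]) if len(l) else 0)
b=viewer.read_camera("scene"); save(b,"s8.png")
z=np.vstack([c["color"][170:380],b["color"][110:330]]); cv2.imwrite("pics/v8.png",z[:,:,::-1])
E
```

```text
t: 26.75
eef_pos: [471.5, -36.7, 145.5]
tcp_rot: [3.135, 0.002, 1.602]
ft_force: [-0.0, -0.0, -0.4]
opening: 0.007
[-3.12327121e-04 -4.26921243e-02 -4.02739038e-01] [471.5121132  -36.70171685 145.52978257]
multimeter top 0.75 [339, 283, 383, 357] lo/med/hi [[271.0, -239.0, 2.0], [338.0, -201.0, 32.0], [405.0, -166.0, 39.0]]
solder_reel top 0.65 [138, 289, 169, 318] lo/med/hi [[328.0, 210.0, -0.0], [354.0, 232.0, 39.0], [379.0, 260.0, 44.0]]
log_button top 0.72 [191, 200, 386, 204] lo/med/hi [[567.0, -242.0, 7.0], [578.0, -123.0, 48.0], [589.0, 157.0, 53.0]]
log_button top 0.64 [100, 240, 116, 254] lo/med/hi [[455.0, 316.0, 47.0], [470.0, 330.0, 56.0], [484.0, 347.0, 60.0]]
missing_button top 0.51 [425, 244, 441, 260] lo/med/hi [[463.0, -361.0, 48.0], [478.0, -345.0, 56.0], [493.0, -331.0, 60.0]]
-180 edge 588.5766620137648 lip/panel [574.60614122 587.69185848]
-150 edge 586.1624669045937 lip/panel [574.67796759 586.84482022]
80 edge 580.0669697375754 lip/panel [566.4344071  579.23477545]
```

View pics/v8.png

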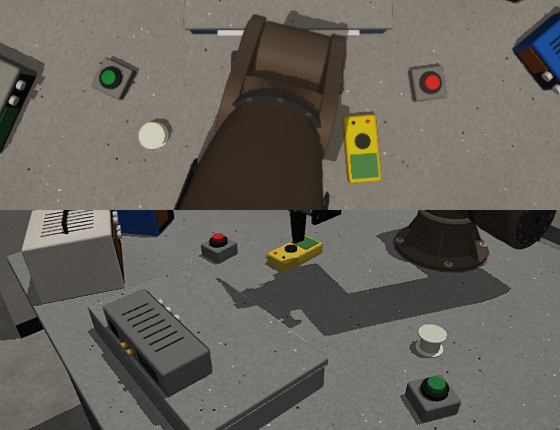

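The drawer is shut: the lip stands 12–13 mm in front of the unit's edge in the top view (about (290,31)). The reel, multimeter and buttons are where they were, and the arm is clear of everything. Handing in.

```bash
python3 -c "
from h import *
print(ticket.job_done())"
```

```text
the job is handed in; nothing more can be done
None
```

I did all three steps in the order asked and handed the job in at about 27 s of the 64 s allowed.

- **Pointing:** the fingertips were held about 20 mm above the middle of the toroid, from straight above, for about 3 s without touching it. This was a second try. The real fingertips turned out to sit about 26 mm higher than the reported position, so the first hold, a little over 2 s, was about 46 mm above it. I noticed when the fingers met no button where they should have, backed off before anything was pressed, and redid the pointing.
- **Green button:** pressed down to its stop, about 6–7 mm of travel with up to 14 N, and released. It was back up in the later camera checks.
- **Drawer:** pushed from its lip at 2–4 N until it stopped dead, with a final load of about 17 N along the push.

**Last checks:**
- The lip stands 12–13 mm in front of the unit's edge, against 12 mm expected when shut.
- The multimeter, solder reel and red button were within 1–2 mm of where they started.
- The wrist force was near zero, with the arm clear of everything.
- The parts in the drawer could not be seen once it was shut, so I could not check them after the push. At the end of the pointing they looked undisturbed.
- The network's top hit for the green button in the last picture was the drawer front, which is wrong. Its second hit matched the button.

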